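# Pack and screw down the short foot of a neck stand

## Task

The neck stand's adjustable foot, the one under the black knob, does not reach the table. Slide the felt-faced wooden rest flat on the table under that foot, let go of it, then turn the knob clockwise (seen from above) until the foot just bears on the rest with a light but definite pressure. Feel for the contact and stop there: do not crush the felt, lift or shove the stand, or disturb the other things on the table.

Things in the scene. Friction and masses are not known exactly. Their poses are not given: they have to be found in the camera images.
- stand: Neck stand, 3.5 kg, loose: a pale wooden plate 190 x 150 mm (x by y), underside 28 mm and top 42 mm above the table, on three rubber feet and a screw foot (front left); steel weight and cork-lined cradle on top, up to 75 mm high. Origin on the table under the plate's centre; z up, +x to its rear, +y to its left; front edge at x = -95 mm. About 20 N under the screw foot starts to lift it.
- foot_axis (a point): Point of the table straight under the screw foot's axis, fixed to the stand at x = -78, y = +58 mm (axes as the stand's), 17 mm behind the front edge and 17 mm in from the left edge. The three fixed feet, 30 mm wide, are at x, y = (78, 58), (78, -58), (-78, -58) mm, so the way in from the front is open.
- knob (a point): Centre of the round black knob on top of the screw foot, 36 mm diameter, 24 mm high, white line on top; 88 to 90 mm above the table at the start, 20 mm free below it; axis vertical, z up. Clockwise from above lowers knob, screw and foot together, 16 mm a turn (2.55 mm per rad). It stays where it is left; turning it free takes about 0.035 N m. Pushing down on it adds to the foot's pressure.
- screw_turn (a joint): Angle of the knob in rad, growing clockwise seen from above (foot goes down); starts between 0.2 and 0.6, stop at 5.6. The foot meets the rest 1.4 to 4.1 rad after the start.
- foot_screw: Screw with knob and, at its lower end, a soft rubber pad 28 mm wide that turns with it. Origin as knob. The pad's underside is 15.5 to 21 mm above the table at screw_turn 0; exactly how much is not measured and differs each time. Once it touches the rest it rubs: each N of pressure adds about 0.01 N m to the turning moment; pressure rises some 10 to 16 N per further rad.
- packer_centre (a point): Centre of the felt-faced wooden rest (dark felt on top, brown wood), 34 mm wide (its x) x 110 mm long (its y) and 12 mm high including 2 mm of felt that gives way (10 mm firm); point on its middle, 6 mm above its underside; z up. 50 g, loose, lying flat on the table to the right in front of the stand.
- packer: The same rest; origin at the middle of its underside.
- tape: Roll of blue tape lying flat, 100 mm diameter, 20 mm high, loose; leave alone. Origin at the centre of its underside.
- tuner: Silver tuning machine, 25 x 66 x 24 mm, loose; leave alone. Origin at the centre of its underside.
- pencil: Red carpenter's pencil, 167 mm long, 9 mm high, loose; leave alone. Origin at the centre of its underside.

How it is judged:
By the outcome, as a careful person would: the job done as asked, in the order asked, and still so for the second after the job is handed in, with the robot touching nothing.
It also fails if it takes over 72 s, if anything falls off the work surface, if the arm or the gripper's body presses on something with over 40 N, if the wrist force passes 120 N, or if a joint passes its speed limit or range.

## Robot

A 6-joint arm with a two-finger parallel gripper is mounted at the origin on a cart in front of the work surface, level with it; the furniture and walls round the work are solid. World frame = base frame: x ahead of the robot, y to its left, z up, the work surface at z = 0. Lengths are in mm, angles in rad, forces in N, time in s.
With the tool pointing down it reaches from about 350 to 975 mm from the base axis. Payload 7.1 kg.
Tool frame: the origin (TCP) lies on the front face of the gripper's body, between the roots of the fingers; the fingertips stand 80 mm ahead of it and the grasp point (between the pads) lies 61 mm ahead of it (env.tips_ahead is the distance from the TCP to the fingertips, in mm); z points along the fingers, y is the line along which they close (so a half turn about z gives the same grasp; the last joint's range is limited). The gripper opens to 88 mm and grips with 3 to 60 N. Pads are 20 mm wide; open, the fingers measure 115 mm over their backs; the gripper's body (75 mm by 178 mm) begins 61 mm behind the grasp point.
Start: joints at [1.32, 0.423, 1.63, -0, 1.089, -0.019], TCP at [143.55, 608.275, 302.675] pointing down, gripper open.
Joint ranges: [-3, 3], [-0.9, 2.11], [0.09, 2.58], [-1.31, 4.45], [0.11, 2.69], [-2.54, 2.54]. Speed limits (rad/s): [2.39, 2.39, 3.01, 3.14, 3.14, 3.14].

## Interface

Orientations are given as a unit quaternion [x, y, z, w].
In Python, from station import env, set_gripper, viewer, workorder gives the robot as it stands. Calls block until the motion is done:
- env.reach(position, orientation): joint-space move of the TCP to a pose.
- env.move_l(position, rot=None, rate=150, f_stop=None): straight line of the TCP; rot=None keeps the orientation; rate is the mean speed in mm/s. With f_stop (N) it stops when the force on the tool has changed by that much, and returns True; else False.
- env.move_joints(angles): joint-space move.
- set_gripper(opening): finger opening in mm; the grip force is fixed at half the most; returns when the fingers have stopped.
- env.hold(seconds).
- env.ik(position, orientation): joint angles nearest the present ones, or None.
- env.read_state(): the state.
- viewer.camera(name): name is "side" or "top"; returns the picture (384x512x3 uint8, blue, green, red); there is no depth.
- viewer.camera_params(name): a dict with "fx", "fy", "cx", "cy" (pixels), "pose" (4x4, takes a point from camera to world coordinates). Camera axes: x right, y up, looking along -z (the intrinsics and any distortion apply to the point x, -y, -z); pixel columns grow to the right and rows downward; lengths in mm; the calibration is good to about 2 mm. A picture is of the moment at which its call begins. camera_params takes no time and is no camera call.
A pose or a line that the arm cannot do raises env.IKError and nothing moves.
- workorder.sign_off(): hands the job in; it is judged then, once.
The state is a dict: "time_s": time; "qpos": joint angles; "dq": joint speeds; "tau": joint torques, N m; "tool_pos": TCP position; "orientation": TCP orientation; "force": force on the tool from outside, world axes, zero at the start; "wrist_torque": the same for the moment, N m; "width": finger opening in mm; "grip_force": force on a finger pad.
Only numpy, scipy, OpenCV 4.12 (cv2) and the standard library are available. Lean on these libraries where they do the work, as an engineer would, in place of code of your own. Each camera call takes 0.05 s, during which the arm holds its last target. There are 200 camera calls.

## Working session

There is one attempt and no reset: what is moved stays moved. The work goes in short steps, each a Python script; the robot and the scene stay as the last script left them, time stands still between calls to the robot, and variables do not carry over. Pictures are saved under pics/ and viewed, at most 10 in all, crops included, and the job is handed in when it is done.

```bash
ls; mkdir -p pics; python3 - <<'E'
from station import env, set_gripper, viewer, workorder
import cv2,numpy as np
for n in("top","side"):
    cv2.imwrite(f"pics/{n}0.png",viewer.camera(n)); p=viewer.camera_params(n); print(n,{k:(np.round(v,3).tolist() if not isinstance(v,str) else v) for k,v in p.items()})
s=env.read_state();print(s)
E
```

```text
pics
top {'fx': 382.922, 'fy': 382.922, 'cx': 255.258, 'cy': 194.059, 'pose': [[-0.003, 0.998, -0.06, 489.362], [-1.0, -0.002, 0.01, -12.977], [0.01, 0.06, 0.998, 940.639], [0.0, 0.0, 0.0, 1.0]]}
side {'fx': 422.783, 'fy': 422.783, 'cx': 250.705, 'cy': 193.664, 'pose': [[0.268, 0.777, -0.569, 1.867], [-0.963, 0.206, -0.173, -184.949], [-0.017, 0.594, 0.804, 826.855], [0.0, 0.0, 0.0, 1.0]]}
{'time_s': 0.1, 'qpos': array([ 1.31998583e+00,  4.23745985e-01,  1.63060690e+00, -2.36245790e-06,
        1.08854868e+00, -1.89799452e-02]), 'dq': array([ 0.00133986, -0.00183817, -0.00194235, -0.00034767,  0.0007189 ,
        0.00108618]), 'tau': array([ 1.51747727e-04, -5.45615852e+01, -2.74325019e+01,  6.44244184e-02,
        1.89332123e-02, -2.46393404e-05]), 'tool_pos': array([143.46851469, 607.9198677 , 301.99347473]), 'orientation': array([ 1.15655300e-01,  9.93289194e-01, -6.48651231e-04, -8.69788320e-05]), 'force': array([ 0.47780724, -0.11382815,  0.39196693]), 'wrist_torque': array([-0.02648599, -0.0379001 ,  0.04942247]), 'grip_force': 0.0, 'width': 87.63629687103862}
```

View pics/top0.png

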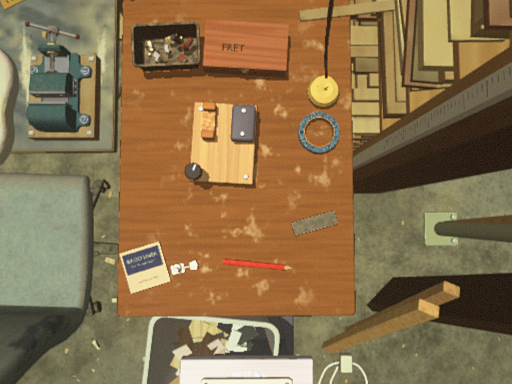

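View pics/side0.png

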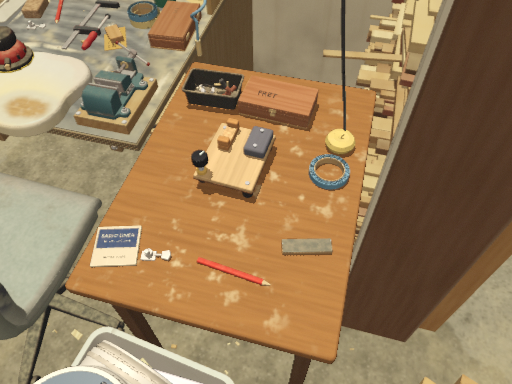

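The top view shows the stand at about (225,145), the knob at (193,171) and the grey-felt rest at (315,223). The pencil, tuner and tape are clear of the path between the rest and the stand. Next I'll measure these.

```bash
cat > h.py <<'E'
from station import env, set_gripper, viewer, workorder
import cv2,numpy as np
from scipy.spatial.transform import Rotation as R
def ray(n,uv):
    p=viewer.camera_params(n);T=np.array(p["pose"])
    d=T[:3,:3]@np.array([(uv[0]-p["cx"])/p["fx"],-(uv[1]-p["cy"])/p["fy"],-1]);return T[:3,3],d
def onz(n,uv,z):
    o,d=ray(n,uv);return (o+d*(z-o[2])/d[2])[:2]
def proj(n,X):
    p=viewer.camera_params(n);T=np.array(p["pose"]);c=T[:3,:3].T@(np.array(X)-T[:3,3])
    return np.array([p["cx"]-p["fx"]*c[0]/c[2],p["cy"]+p["fy"]*c[1]/c[2]])
def cross(a,b):
    (o1,d1),(o2,d2)=ray("top",a),ray("side",b)
    t=np.linalg.lstsq(np.c_[d1,-d2],o2-o1,rcond=None)[0];P,Q=o1+d1*t[0],o2+d2*t[1];return (P+Q)/2,np.linalg.norm(P-Q)
def big(m):
    return max(cv2.findContours(m.astype(np.uint8),cv2.RETR_EXTERNAL,cv2.CHAIN_APPROX_NONE)[0],key=cv2.contourArea)
def blob(img,box,f):
    x0,y0,x1,y1=box;h=cv2.cvtColor(img,cv2.COLOR_BGR2HSV).astype(int);m=f(h[...,0],h[...,1],h[...,2])
    k=np.zeros(m.shape,bool);k[y0:y1,x0:x1]=True;return big(m&k)[:,0,:].astype(float)
def rect(P):
    (c,(w,h),a)=cv2.minAreaRect(P.astype(np.float32));
    if w<h:w,h,a=h,w,a+90
    return np.array(c),w,h,(a+90)%180-90   # centre,long,short,angle of long side, deg
E
cat > m.py <<'E'
from h import *
import sys
felt=lambda h,s,v:(s<85)&(v>60)&(v<190)
plate=lambda h,s,v:(h>12)&(h<28)&(s>60)&(v>165)
blk=lambda h,s,v:v<75
t=viewer.camera("top");s=viewer.camera("side")
for n,im,b in(("top",t,(280,200,350,245)),("side",s,(270,230,345,265))):
    c=blob(im,b,felt);print(n,"felt",rect(np.array([onz(n,u,12) for u in c])))
c=blob(t,(180,95,262,192),plate);print("plate",rect(np.array([onz("top",u,42) for u in c])),cv2.boundingRect(c.astype(np.int32)))
k=[blob(t,(180,158,206,184),blk),blob(s,(185,145,213,172),blk)]
for x in k:print("knob px",cv2.minEnclosingCircle(x.astype(np.float32)),cv2.boundingRect(x.astype(np.int32)))
ct,cs=[np.array(cv2.minEnclosingCircle(x.astype(np.float32))[0]) for x in k];print("knob",cross(ct,cs))
v=np.hstack([cv2.resize(t[90:200,170:280],(400,400),interpolation=2),cv2.resize(s[110:210,170:270],(400,400),interpolation=2)])
cv2.imwrite("pics/crop1.png",v)
E
python3 m.py
```

```text
top felt (array([ 474.52261353, -164.40666199]), 104.8635025024414, 32.16425323486328, -74.35263919830322)
side felt (array([ 475.08297729, -165.38221741]), 106.90852355957031, 30.0821590423584, -74.99161529541016)
plate (array([666.29022217,  68.28804779]), 229.62615966796875, 174.9899444580078, 0.514404296875) (180, 95, 75, 97)
knob px ((196.5, 174.0), 6.103377819061279) (193, 169, 9, 11)
knob px ((199.17999267578125, 158.71600341796875), 8.481677055358887) (192, 151, 16, 17)
knob (array([583.83907058, 110.36498361,  98.32570245]), np.float64(4.549140098609705))
```

View pics/crop1.png

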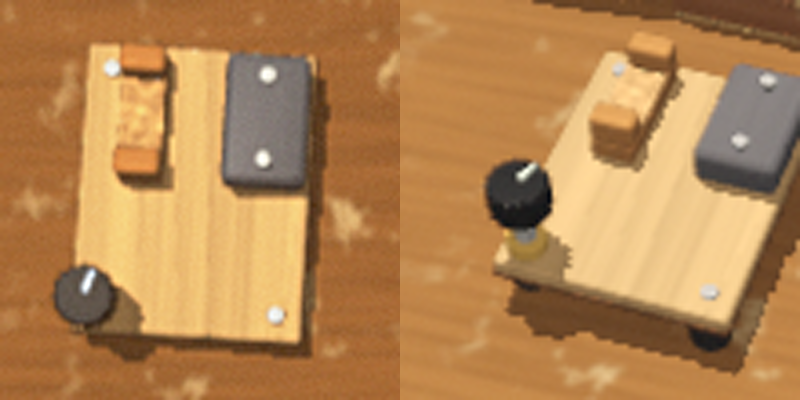

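The left half of the crop is the top view: plate corners at crop px (91,44), (315,55) and (300,342), and the knob disc at (84,296) with radius 29. The mask ran onto the table, so I'll use tighter ones.

```bash
python3 - <<'E'
from h import *
f=lambda a:(np.array(a)+.5)*.275-.5+np.array([170,90])
g=lambda a:(np.array(a)+.5)*.25-.5+np.array([170,110])
P=np.array([onz("top",f(c),42) for c in((91,44),(315,55),(300,342))])
L=np.array([(95,75),(95,-75),(-95,-75)])
print(P,np.linalg.norm(np.diff(P,axis=0),axis=1))
H=lambda A,B:(lambda U,S,V:(V.T@np.diag([1,np.linalg.det(V.T@U.T)])@U.T))(*np.linalg.svd((A-A.mean(0)).T@(B-B.mean(0))))
M=H(L,P);t=P.mean(0)-M@L.mean(0);print("stand",t,"yaw",np.arctan2(M[1,0],M[0,0]),"res",P-(L@M.T+t),"foot",M@[-78,58]+t)
ps=np.array([onz("side",g(c-np.array([400,0])),42) for c in(np.array([610,52]),np.array([495,265]),np.array([725,328]))])
L2=np.array([(95,75),(-95,75),(-95,-75)]);M2=H(L2,ps);t2=ps.mean(0)-M2@L2.mean(0)
print("side: stand",t2,"yaw",np.arctan2(M2[1,0],M2[0,0]),"res",ps-(L2@M2.T+t2),"foot",M2@[-78,58]+t2)
t_=viewer.camera("top");hsv=cv2.cvtColor(t_,cv2.COLOR_BGR2HSV);V=hsv[...,2]
print(V[160:184,182:208])
print("knob top face",onz("top",f((84,296)),101),onz("side",g((118,188)),101))
for i in range(-1,2):
  pass
E
```

```text
[[763.99466641 121.80427878]
 [756.69062561 -24.9155468 ]
 [567.85480202 -14.64365742]] [146.90151882 189.11499143]
stand [665.9764777   54.16428886] yaw -0.05653117505016445 res [[-1.06763269 -1.87259885]
 [ 0.10348697  1.16795636]
 [ 0.96414572  0.70464249]] foot [591.37814173 116.47871954]
side: stand [662.94254534  51.28626501] yaw -0.06941098340012614 res [[-0.05316473 -0.01139938]
 [-0.10972405 -2.0565271 ]
 [ 0.16288877  2.06792647]] foot [589.15297256 114.55631281]
[[169 170 173 169 174 173 171 157 180 243 241 240 241 240 240 239 240 242
  246 246 246 247 246 245 244 238]
 [171 169 166 171 172 169 173 161 183 244 243 235 241 244 240 240 239 244
  245 247 246 246 246 245 244 241]
 [169 162 166 168 166 170 165 152 172 227 198 178 218 228 237 243 242 244
  247 246 246 246 247 245 244 239]
 [168 169 168 165 168 169 159 124 132 152 103  90 127 150 178 230 246 249
  249 247 246 246 245 246 244 241]
 [171 168 169 170 150 137 130  93  89  99  87  97 155 206 115 149 209 238
  251 249 246 246 246 244 245 240]
 [169 172 177 161 125  86  89  96  93  92  89 127 232 255 118  81 105 159
  2
[... 1364 characters left out ...]
5 123  86  74  78  88  82  77  71  61  61  82 110
  121 140 141 139 136 137 130 131]
 [172 174 165 171 175 175 164 129 118 106 119  64  56  78  78  85 121 139
  146 140 143 141 141 141 131 135]
 [164 166 165 166 166 171 161 140 144 125 132  89  80  95 106 110 129 135
  136 137 136 139 138 139 126 132]
 [162 163 163 160 161 164 154 140 127 113 115 111  95  96  93 101 108 109
  111 111 113 112 116 116 117 115]
 [170 170 167 166 168 163 165 167 157 151 149 138  85  92  87  86  89  86
   88  87  87  86  89  96  91  83]
 [166 171 167 172 169 168 169 175 181 175 168 158  99  88  86  92  88  92
   94  94  97  97  98  96  91  85]]
knob top face [590.89612543 116.14902565] [587.01985504 113.74130431]
```

```bash
cat >> h.py <<'E'
def down(a):
    y=np.array([np.cos(a),np.sin(a),0]);z=np.array([0,0,-1.]);return R.from_matrix(np.c_[np.cross(y,z),y,z]).as_quat()
FOOT=np.array([590.5,116.]);YAW=-0.06
def S(x,y=0):  # stand-axes offset from the foot axis
    return FOOT+np.array([np.cos(YAW)*x-np.sin(YAW)*y,np.sin(YAW)*x+np.cos(YAW)*y])
def st(msg=""):
    s=env.read_state();print(msg,round(s["time_s"],2),s["tool_pos"].round(1),"F",s["force"].round(1),"T",s["wrist_torque"].round(3),"w",round(s["width"],1),"g",round(s["grip_force"],1),"q6",round(s["qpos"][5],2));return s
E
python3 - <<'E'
from h import *
th=np.radians(-74.7);c=np.array([474.8,-164.9])-40*np.array([np.cos(th),np.sin(th)]);q=down(th+np.pi/2)
print(c,env.ik([*c,140],q))
env.reach([*c,150],q);st("above");set_gripper(60)
hit=env.move_l([*c,82.5],rate=100,f_stop=8);st(f"low {hit}")
set_gripper(28);st("grip")
cv2.imwrite("pics/a.png",np.vstack([viewer.camera("side")[180:330,200:400].repeat(2,0).repeat(2,1)]))
E
```

```text
[ 464.245078   -126.31770326] [-2.90397632e-01  4.87217678e-01  2.03737100e+00 -4.44089210e-16
  6.17003974e-01 -5.57433008e-01]
above 3.12 [ 464.6 -125.8  150.1] F [-0.2 -0.1 -0.9] T [-0.084  0.074  0.018] w 87.7 g 0.0 q6 -0.56
low False 4.57 [ 464.5 -126.4   82.7] F [0.2 0.6 0. ] T [-0.075 -0.041  0.004] w 60.2 g 0.0 q6 -0.56
grip 5.09 [ 464.4 -126.4   82.8] F [-1.  -0.2  6.1] T [-0.037  0.12  -0.067] w 33.4 g 30.0 q6 -0.56
```

View pics/a.png

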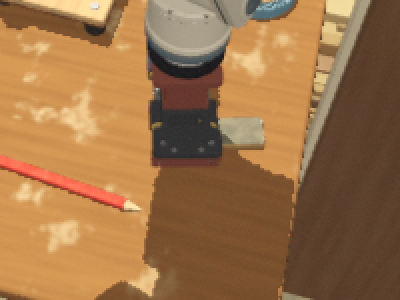

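The picture shows the gripper holding the near end of the rest, with the other end lying flat to the right at (242,132). The width of 33.4 mm matches the rest. Now I'll carry it over just clear of the table and slide it in.

```bash
python3 - <<'E'
from h import *
s=env.read_state();p=s["tool_pos"];env.move_l([464.2,-126.3,84.5],rate=30)
a0=np.radians(15.3);a1=YAW+np.pi/2
pre=S(-135)
for f in(.5,1):
    xy=(1-f)*np.array([455,-126.])+f*pre
    env.move_l([*xy,84.5],rot=down(a0+f*(a1-a0)),rate=130);st()
hit=env.move_l([*S(-62),84.5],rate=60,f_stop=6);st(f"in {hit}")
env.move_l([*S(-62),83.2],rate=20,f_stop=5);st("down")
set_gripper(46);st("rel")
env.move_l([*S(-72),160],rate=120)
env.reach([*S(-150,60),320],down(a1));st("up")
t=viewer.camera("top");s_=viewer.camera("side")
cv2.imwrite("pics/b.png",np.hstack([cv2.resize(t[130:230,150:250],(400,400),interpolation=2),cv2.resize(s_[120:220,150:250],(400,400),interpolation=2)]))
E
```

```text
6.51 [455.5  -1.3  84.5] F [-1.4 -0.2 -0.7] T [-0.065  0.018  0.019] w 33.7 g 30.0 q6 -0.92
 7.62 [455.6 123.6  84.5] F [ 0.3 -0.1 -0.7] T [-0.033  0.059  0.076] w 33.4 g 30.0 q6 -1.27
in False 8.98 [528.2 119.7  84.4] F [-0.1  0.1 -1.1] T [ 0.068  0.032 -0.013] w 33.9 g 30.0 q6 -1.31
down 9.23 [528.4 119.7  83.1] F [-0.2 -0.1 -0.8] T [-0.04   0.032  0.028] w 33.5 g 30.0 q6 -1.31
rel 9.67 [528.6 119.7  83.2] F [ 0.4  0.1 -0. ] T [-0.032 -0.006  0.012] w 45.7 g 0.0 q6 -1.31
up 11.23 [444.3 184.6 318.9] F [ 0.  -0.6 -0.5] T [ 0.009  0.013 -0.006] w 46.2 g 0.0 q6 -1.14
```

View pics/b.png

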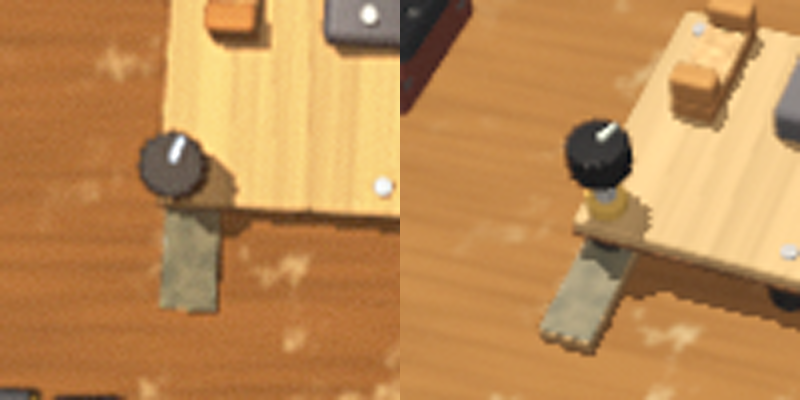

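The rest lies under the front-left corner, straight out from the plate's front. In the top crop its edges are at x of about 166–219 (near the plate) and 160–217 (front end), and the knob disc is at (173,165). I'll check the lateral fit by ray casting.

```bash
python3 - <<'E'
from h import *
f=lambda a:(np.array(a)+.5)*.25-.5+np.array([150,130])
g=lambda a:(np.array(a)-[400,0]+.5)*.25-.5+np.array([150,120])
ax=np.array([np.cos(YAW),np.sin(YAW)]);ay=np.array([-ax[1],ax[0]])
loc=lambda P:np.round([(P-FOOT)@ax,(P-FOOT)@ay],1)
for n,F,pts in(("top",f,((166,212),(219,214),(160,307),(217,311))),("side",g,((541,330),(594,350),(633,254)))):
    for u in pts:print(n,u,loc(onz(n,F(u),12)))
for z in(98,101):print("knob",z,loc(onz("top",f((173,164)),z)),loc(onz("side",g((600,147)),z)))
print("plate corner",loc(onz("top",f((163,207)),42)),loc(onz("side",g((576,226)),42)),"should be -17,17")
t=viewer.camera("top");c=blob(t,(183,180,212,212),lambda h,s,v:(s<105)&(v>60)&(v<190));P=np.array([onz("top",u,12) for u in c]);r=rect(P);print(r,loc(r[0]))
d=blob(t,(180,158,206,184),lambda h,s,v:(s<80)&(v<125));(x,y),rr=cv2.minEnclosingCircle(d.astype(np.float32));e=cv2.fitEllipse(d.astype(np.float32));print((x,y),rr,e,loc(onz("top",e[0],101)))
E
```

```text
top (166, 212) [-18.2  16.5]
top (219, 214) [-17.5 -15.7]
top (160, 307) [-76.   16.2]
top (217, 311) [-76.4 -18.3]
side (541, 330) [-76.8  14. ]
side (594, 350) [-80.2 -21.6]
side (633, 254) [ -6.9 -16.1]
knob 98 [1.7 0.4] [ 0.1 -1.9]
knob 101 [ 1.3 -0.1] [-2.3 -3.3]
plate corner [-17.8  13.6] [-18.6  12.7] should be -17,17
(array([544.12243652, 118.80412292]), 59.963985443115234, 32.161190032958984, -3.2655715942382812) [-46.5   0. ]
(192.0111083984375, 170.87777709960938) 7.724058151245117 ((192.1642303466797, 171.16867065429688), (13.301125526428223, 14.467129707336426), 129.4794921875) [0.  1.4]
```

Rest and knob agree to about 1 mm laterally. The rest reaches about 32 mm behind the foot axis. Next I'll go to the knob and close in small steps while watching the forces.

```bash
cat >> h.py <<'E'
def avg(n=8,dt=.02):
    f=[];
    for _ in range(n):
        env.hold(dt);s=env.read_state();f.append(np.r_[s["force"],s["wrist_torque"],s["width"],s["grip_force"]])
    return np.mean(f,0),np.std(f,0)
E
python3 - <<'E'
from h import *
a=2.59
set_gripper(58)
env.reach([*FOOT,215],down(a));st("above")
hit=env.move_l([*FOOT,150],rate=80,f_stop=5);st(f"at {hit}")
m,sd=avg();print("base",m.round(3),"sd",sd.round(3))
for w in(42,40,39,38,37):
    set_gripper(w);m2,_=avg(4);st(f"{w}");print((m2-m).round(3))
    if np.hypot(*(m2-m)[:2])>2.5:break
E
```

```text
above 12.97 [590.3 116.2 215.2] F [ 0.6 -0.6  0.5] T [ 0.094  0.043 -0.03 ] w 58.1 g 0.0 q6 -2.41
at False 13.93 [590.8 116.  150.3] F [1.  0.7 0.4] T [ 0.03   0.101 -0.005] w 57.6 g 0.0 q6 -2.42
base [-2.6000e-02 -1.6400e-01  4.0000e-02  9.1000e-02  3.9000e-02 -3.0000e-03
  5.8003e+01  0.0000e+00] sd [0.575 0.309 0.417 0.029 0.023 0.036 0.279 0.   ]
42 14.61 [590.5 116.  150. ] F [0.2 0.1 0.5] T [0.046 0.064 0.007] w 42.1 g 0.0 q6 -2.42
[ 1.9200e-01  1.0800e-01 -3.3600e-01 -3.5000e-02  2.0000e-03  0.0000e+00
 -1.5967e+01  0.0000e+00]
40 14.93 [590.5 116.  150. ] F [ 0.3  1.  -0.3] T [0.046 0.032 0.001] w 39.6 g 0.0 q6 -2.42
[-1.3300e-01  2.2800e-01 -1.4200e-01 -2.6000e-02  1.0000e-02  1.0000e-02
 -1.8036e+01  0.0000e+00]
39 15.22 [590.5 116.  150. ] F [-0.5 -0.2 -0.9] T [ 0.066  0.084 -0.026] w 39.0 g 0.0 q6 -2.42
[ 1.5300e-01  3.2700e-01  7.0000e-02 -1.9000e-02  3.5000e-02  0.0000e+00
 -1.9073e+01  0.0000e+00]
38 15.52 [590.7 115.9 150. ] F [ 2.5 -1.5 -0.2] T [-0.161 -0.116  0.035] w 37.8 g 0.9 q6 -2.42
[ 1.4820e+00 -7.0200e-01 -8.5000e-01 -2.1900e-01 -2.0600e-01  2.0000e-02
 -2.0088e+01  8.4600e-01]
37 15.81 [591.  115.7 150.1] F [ 3.5 -2.9 -2.5] T [-0.464 -0.546  0.038] w 37.2 g 2.6 q6 -2.42
[ 3.8230e+00 -3.1010e+00 -2.4890e+00 -5.8500e-01 -5.9500e-01 -1.6000e-02
 -2.0844e+01  2.6400e+00]
```

The near finger touched first, so the knob is about 1.2 mm from the assumed centre. I'll re-centre and close. Then I'll turn while nulling side and vertical force and watching the moment.

```bash
cat > turn.py <<'E'
from h import *
import json
def run(a,p,total,step,T,n,tstop=9,log=None):
    """turn clockwise by total; p commanded TCP; returns a,p,log"""
    log=[] if log is None else log; done=0
    while done<total-1e-6:
        da=min(step,total-done);done+=da;a-=da
        q=p.copy();q[2]-=2.55*da
        env.move_l(q,rot=down(a),rate=max(.3,np.linalg.norm(q-p)/T));p=q
        m,_=avg(n,.015);log.append(m[5])
        print(round(a,2),env.read_state()["time_s"].__round__(2),"p",p.round(1),"F",m[:3].round(1),"Tz",m[5].round(3),"g",m[7].round(0))
        p=p+np.clip(.07*m[:3],-.5,.5)
        if len(log)>2 and np.mean(log[-2:])>tstop:break
    return a,p,log
def save(a,p,log):json.dump([a,list(p),log],open("s.json","w"))
def load():a,p,l=json.load(open("s.json"));return a,np.array(p),l
E
python3 - <<'E'
from turn import *
a=2.59;p=np.array([591.5,115.35,150.])
set_gripper(41);env.move_l(p,rate=20);m,_=avg(8);print("free",m.round(2))
set_gripper(34);m,_=avg(8);print("grip",m.round(2));st()
p=p+np.clip(.07*m[:3],-.5,.5)
save(*run(a,p,.9,.15,.35,6))
E
```

```text
free [ 1.200e-01 -5.000e-02  2.400e-01  9.000e-02  6.000e-02  1.000e-02
  4.102e+01  0.000e+00]
grip [ 4.00e-01 -3.00e-01 -4.30e-01 -1.00e-02 -5.00e-02  0.00e+00  3.56e+01
  3.00e+01]
 16.91 [591.6 115.3 150. ] F [ 0.   0.6 -0.6] T [-0.047 -0.084 -0.01 ] w 35.5 g 30.0 q6 -2.42
2.44 17.31 p [591.5 115.3 149.6] F [-0.8  0.7  0.6] Tz -0.028 g 30.0
2.29 17.71 p [591.5 115.4 149.2] F [-1.6  1.9  0.6] Tz -0.021 g 30.0
2.14 18.11 p [591.4 115.5 148.9] F [-1.7  3.3  0.9] Tz -0.008 g 30.0
1.99 18.51 p [591.2 115.7 148.6] F [-2.2  3.8  0.1] Tz -0.0 g 30.0
1.84 18.92 p [591.1 116.  148.2] F [-2.   4.2 -1. ] Tz -0.004 g 30.0
1.69 19.35 p [591.  116.3 147.8] F [-1.9  4.1 -0.9] Tz -0.014 g 30.0
```

```bash
python3 - <<'E'
from turn import *
a,p,log=load();r=[]
for i in range(8):
    q=p.copy();a-=.05;q[2]-=2.55*.05
    env.move_l(q,rot=down(a),rate=max(.3,np.linalg.norm(q-p)/.15));p=q
    s=[env.read_state() for _ in range(3)];t0=s[0]["time_s"];qc=env.ik(p,down(a))
    b=[(x["wrist_torque"][2],x["tau"][5],x["qpos"][5]-qc[5],x["dq"][5]) for x in s]
    m,_=avg(4,.01);x=env.read_state()
    print(round(a,2),round(t0,3),np.round(b[0],4),np.round(b[2],4),"later",m[5].round(3),x["tau"][5].round(4),(x["qpos"][5]-qc[5]).round(4),"F",m[:3].round(1))
    p=p+np.clip(.12*m[:3],-.5,.5)
save(a,p,[])
E
```

```text
1.64 19.625 [-0.0496  0.0936 -0.0023 -0.001 ] [-0.0496  0.0936 -0.0023 -0.001 ] later -0.027 0.0144 -0.0021 F [-1.7  2.3 -0.8]
1.59 19.942 [ 0.0511  0.0813 -0.002  -0.0016] [ 0.0511  0.0813 -0.002  -0.0016] later -0.035 0.0069 -0.0019 F [-0.4 -0.1 -0.4]
1.54 20.225 [-0.0253  0.1303 -0.002  -0.0037] [-0.0253  0.1303 -0.002  -0.0037] later -0.055 0.0277 -0.0021 F [-0.2 -0.6 -0.3]
1.49 20.508 [ 0.0155  0.1274 -0.0022 -0.0067] [ 0.0155  0.1274 -0.0022 -0.0067] later -0.062 0.0255 -0.0022 F [ 0.7 -1.4  0.6]
1.44 20.792 [-0.0592  0.1293 -0.0022 -0.0045] [-0.0592  0.1293 -0.0022 -0.0045] later -0.04 0.028 -0.0022 F [1.3 1.1 0.4]
1.39 21.075 [-0.0243  0.1307 -0.0022 -0.0072] [-0.0243  0.1307 -0.0022 -0.0072] later -0.042 0.0288 -0.0023 F [0.9 0.8 0.5]
1.34 21.358 [-0.0704  0.1313 -0.0023 -0.0045] [-0.0704  0.1313 -0.0023 -0.0045] later -0.048 0.0294 -0.0022 F [0.7 1.1 0.3]
1.29 21.642 [ 0.0146  0.1317 -0.0022 -0.0047] [ 0.0146  0.1317 -0.0022 -0.0047] later -0.038 0.0296 -0.0023 F [ 1.   0.5 -0.5]
```

Joint 6's torque settles cleanly (0.0295 N m free), so it is a good contact signal. I'll continue in small steps and stop at a definite rise.

```bash
cat > go.py <<'E'
from turn import *
def go(lim,nmax,step=.05):
    a,p,log=load()
    for i in range(nmax):
        q=p.copy();a-=step;q[2]-=2.55*step
        env.move_l(q,rot=down(a),rate=max(.3,np.linalg.norm(q-p)/(3*step)));p=q
        m,_=avg(4,.01);x=env.read_state();t=x["tau"][5];log.append(t)
        print(round(a,2),round(x["time_s"],1),"tau",t.round(4),"Tz",m[5].round(3),"F",m[:3].round(1),"p",p.round(1))
        p=p+np.clip(.1*m[:3],-.3,.3)
        if t>lim or abs(m[5])>.14 or x["qpos"][5]>2.4:break
    save(a,p,log)
E
python3 -c "
from go import *
go(.045,56)"
```

```text
1.24 22.0 tau 0.0267 Tz -0.059 F [-0.6 -0.   1. ] p [591.1 117.  146.5]
1.19 22.2 tau 0.031 Tz -0.015 F [ 0.2  1.4 -0.9] p [591.  117.  146.5]
1.14 22.5 tau 0.029 Tz -0.052 F [0.1 0.2 0.1] p [591.1 117.2 146.3]
1.09 22.8 tau 0.0292 Tz -0.058 F [0.3 1.4 0.1] p [591.1 117.2 146.2]
1.04 23.1 tau 0.0293 Tz -0.046 F [-0.2  0.5 -0.1] p [591.1 117.3 146. ]
0.99 23.4 tau 0.0295 Tz -0.067 F [ 0.6  0.5 -0.3] p [591.1 117.4 145.9]
0.94 23.7 tau 0.0284 Tz -0.032 F [ 0.3  0.8 -0. ] p [591.1 117.4 145.8]
0.89 23.9 tau 0.0282 Tz -0.028 F [ 0.3  0.8 -0.5] p [591.2 117.5 145.6]
0.84 24.2 tau 0.0264 Tz -0.04 F [0.3 0.5 1.2] p [591.2 117.6 145.4]
0.79 24.5 tau 0.03 Tz -0.045 F [ 1.   0.3 -0.4] p [591.2 117.6 145.4]
0.74 24.8 tau 0.029 Tz -0.018 F [ 1.4  0.4 -0.1] p [591.3 117.7 145.3]
0.69 25.1 tau 0.0256 Tz -0.037 F [ 0.7 -0.1  0.6] p [591.5 117.7 145.1]
0.64 25.4 tau 0.0239 Tz -0.03 F [0.5 0.9 0.2] p [591.5 117.7 145.1]
0.59 25.6 tau 0.0192 Tz -0.05 F [ 1.3  0.6 -0.2] p [591.6 117.8 145. ]
0.54 25.9 tau 0.0116 Tz -0.064 F [0.7 0.5 0.5] p [591.7 117.8 144.8]
0.49 26.2 tau 0.0068 Tz -0.039 F [0.1 0.3 0
[... 987 characters left out ...]
0.033 F [ 0.6 -0.6  0.8] p [592.7 117.5 143.7]
-0.26 30.5 tau 0.0323 Tz -0.043 F [ 0.9 -0.6  0.4] p [592.7 117.5 143.6]
-0.31 30.7 tau 0.0354 Tz -0.027 F [ 0.5 -0.9  1.4] p [592.8 117.4 143.6]
-0.36 31.0 tau 0.0371 Tz -0.016 F [ 1.5 -1.   1. ] p [592.9 117.3 143.6]
-0.41 31.3 tau 0.0383 Tz -0.046 F [ 0.9 -0.5  1.8] p [593.  117.2 143.5]
-0.46 31.6 tau 0.041 Tz -0.024 F [ 1.  -0.8  1.2] p [593.1 117.2 143.6]
-0.51 31.9 tau 0.0421 Tz -0.022 F [ 0.6 -1.2  1.1] p [593.2 117.1 143.6]
-0.56 32.2 tau 0.043 Tz -0.023 F [ 0.5 -1.4  0.2] p [593.3 117.  143.6]
-0.61 32.4 tau 0.0446 Tz -0.008 F [ 0.4 -1.1  1.3] p [593.3 116.8 143.5]
-0.66 32.7 tau 0.0457 Tz 0.002 F [ 0.4 -1.   1.4] p [593.4 116.7 143.5]
```

```bash
python3 - <<'E'
from turn import *
a,p,l=load();m,sd=avg(30,.01);print(m.round(3));s=st();print(p,env.ik(p,down(a))-s["qpos"],s["tau"].round(3))
c=viewer.camera("side");t=viewer.camera("top")
cv2.imwrite("pics/c.png",np.hstack([cv2.resize(t[130:230,150:250],(400,400),interpolation=2),cv2.resize(c[120:220,150:250],(400,400),interpolation=2)]))
E
```

```text
[ 4.3100e-01 -8.1000e-01  9.6800e-01 -3.1000e-02  8.8000e-02  2.3000e-02
  3.5511e+01  3.0000e+01]
 32.98 [593.4 116.7 143.5] F [-0.2 -0.   0.6] T [0.001 0.112 0.109] w 35.4 g 30.0 q6 0.83
[593.42008032 116.59961639 143.60713489] [-1.89504206e-04 -1.82304522e-04 -1.02650331e-04 -3.69161382e-05
  2.35930847e-04  5.51181904e-04] [ 3.9900e-01 -5.6837e+01 -1.9363e+01  1.1400e-01 -4.0000e-03  3.2000e-02]
```

View pics/c.png

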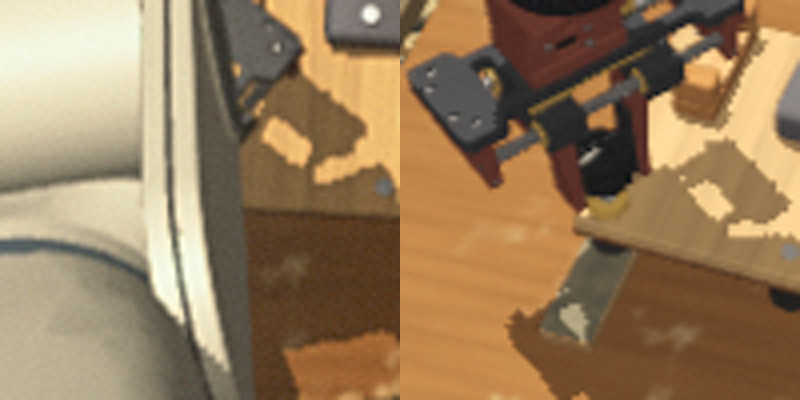

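The side crop shows the fingers on the knob, with the line near (592,155) and the plate corner at (576,224). The rest is in place. The knob's height has stalled, so I'll zoom in on the knob line and the plate corner, before against now.

```bash
python3 - <<'E'
from h import *
c=viewer.camera("side");o=cv2.imread("pics/side0.png")
z=lambda i:cv2.resize(i[145:195,180:230],(400,400),interpolation=0)
cv2.imwrite("pics/d.png",np.hstack([z(o),z(c)]))
# sub-pixel shift of parts of the plate (unshadowed): screw at rear-left, front right foot edge
for nm,(x0,y0,x1,y1) in {"front edge L":(205,176,222,190),"front right":(235,180,262,196),"rear cradle":(215,116,242,140),"weight":(245,125,272,160)}.items():
    A=cv2.cvtColor(o,6)[y0:y1,x0:x1].astype(np.float32);B=cv2.cvtColor(c,6)[y0:y1,x0:x1].astype(np.float32)
    print(nm,cv2.phaseCorrelate(A,B,cv2.createHanningWindow(A.shape[::-1],cv2.CV_32F)))
E
```

```text
front edge L ((-0.20821651972126887, 0.9119841322977011), 1.241672592692905)
front right ((1.4096309503627147, 0.4072786698541986), 0.7459755021112936)
rear cradle ((1.34046175652548, 0.4075131283159674), 0.48000903409204365)
weight ((1.093276261577456, 0.019973513518532826), 0.9233136363480807)
```

View pics/d.png

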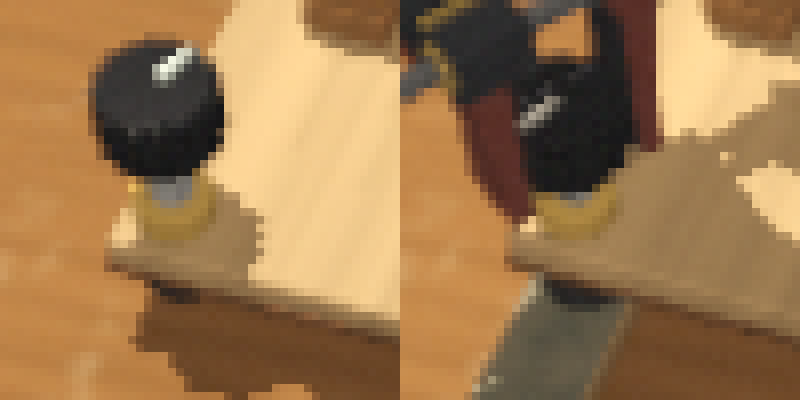

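The knob has turned about 3.2 rad, but its height departed from the thread's lead at about a = 0.15. So the foot has been bearing since then and the corner has been taking load. I'll back off through the contact, logging, to pin the contact angle and the friction sign. Then I'll re-approach gently.

```bash
cat > scan.py <<'E'
from turn import *
C=np.array([592.4,116.0])
def scan(da,n,k=.1):
    a,p,log=load();T=.2
    for i in range(n):
        q=p.copy();a+=da;q[2]+=2.55*da
        v=p[:2]-C;c,s=np.cos(da),np.sin(da);q[:2]=C+np.array([c*v[0]-s*v[1],s*v[0]+c*v[1]])
        env.move_l(q,rot=down(a),rate=max(.3,np.linalg.norm(q-p)/T));p=q
        m,_=avg(16,.01);x=env.read_state()
        print(round(a,2),round(x["time_s"],1),"tau",x["tau"][5].round(4),"Tz",m[5].round(3),"F",m[:3].round(1),"p",p.round(2),"dz",round(p[2]-(150-2.55*(2.59-a)),2))
        p=p+np.clip(k*m[:3],-.4,.4)
    save(a,p,log)
E
python3 -c "
from scan import *
scan(.1,10)"
```

```text
-0.56 33.5 tau 0.0882 Tz 0.083 F [-0.   0.  -0.2] p [593.36 116.7  143.86] dz 1.89
-0.46 33.9 tau 0.0736 Tz 0.071 F [-0.3  0.3 -1.3] p [593.28 116.79 144.1 ] dz 1.88
-0.36 34.3 tau 0.0631 Tz 0.054 F [-0.8  0.7 -1.7] p [593.17 116.9  144.22] dz 1.75
-0.26 34.7 tau 0.0576 Tz 0.046 F [-1.5  1.  -1.9] p [592.98 117.03 144.31] dz 1.58
-0.16 35.1 tau 0.0551 Tz 0.058 F [-1.2  1.  -2.2] p [592.72 117.17 144.37] dz 1.39
-0.06 35.5 tau 0.0541 Tz 0.074 F [-1.1  1.2 -2.5] p [592.47 117.28 144.4 ] dz 1.16
0.04 35.8 tau 0.0543 Tz 0.057 F [-0.5  1.6 -2.4] p [592.22 117.39 144.4 ] dz 0.91
0.14 36.2 tau 0.0548 Tz 0.064 F [-0.2  1.4 -2.1] p [592.01 117.52 144.42] dz 0.67
0.24 36.6 tau 0.0538 Tz 0.06 F [ 0.7  1.3 -2.2] p [591.82 117.61 144.46] dz 0.45
0.34 37.0 tau 0.0522 Tz 0.066 F [ 0.8  1.7 -1.6] p [591.72 117.69 144.5 ] dz 0.24
```

```bash
python3 -c "
from scan import *
scan(.12,4,.15);print();scan(-.06,8,.15)"
```

```text
0.46 37.4 tau 0.047 Tz 0.059 F [ 1.   1.9 -1.7] p [591.59 117.77 144.64] dz 0.07
0.58 37.8 tau 0.0238 Tz 0.026 F [0.3 0.1 1.4] p [591.49 117.96 144.7 ] dz -0.18
0.7 38.3 tau 0.0119 Tz 0.013 F [ 1.4 -1.2 -0.5] p [591.31 117.86 145.21] dz 0.03
0.82 38.7 tau 0.0099 Tz 0.011 F [ 0.5 -0.3  0.6] p [591.33 117.57 145.44] dz -0.05

0.76 39.0 tau -0.0327 Tz -0.031 F [0.2 0.5 0.5] p [591.49 117.57 145.38] dz 0.05
0.7 39.4 tau -0.0269 Tz -0.042 F [-0.2  0.1 -0.1] p [591.62 117.7  145.3 ] dz 0.12
0.64 39.8 tau -0.0236 Tz -0.029 F [-0.7  0.  -0.3] p [591.7  117.77 145.13] dz 0.11
0.58 40.2 tau -0.0281 Tz -0.039 F [-0.9 -0.1  0.1] p [591.7  117.82 144.93] dz 0.06
0.52 40.6 tau -0.0331 Tz -0.031 F [-0.7  0.  -0.3] p [591.67 117.85 144.79] dz 0.07
0.46 41.0 tau -0.0396 Tz -0.046 F [-0.6 -0.1  0.2] p [591.68 117.89 144.59] dz 0.02
0.4 41.4 tau -0.0438 Tz -0.051 F [ 0.1 -0.3  0.3] p [591.7  117.93 144.46] dz 0.05
0.34 41.7 tau -0.0481 Tz -0.049 F [ 0.3 -0.  -0.1] p [591.83 117.91 144.36] dz 0.1
```

Torque now gives a clear contact at a ≈ 0.60: it is flat before that and rises steadily after, in both directions. I'm 0.26 rad past it, about 3 N. Two more small steps, then release.

```bash
python3 -c "
from scan import *
scan(-.05,2,.1)
m,_=avg(30,.01);print(m.round(3))"
```

```text
0.29 42.1 tau -0.0448 Tz -0.049 F [-0.2  0.2  0.3] p [591.97 117.93 144.21] dz 0.08
0.24 42.5 tau -0.0393 Tz -0.043 F [-0.1 -0.1  0.1] p [592.05 117.97 144.12] dz 0.11
[-7.6000e-02 -4.1000e-02  4.4600e-01 -4.1000e-02  5.7000e-02 -2.5000e-02
  3.5481e+01  3.0000e+01]
```

The stationary moment stops being informative above about 2 N because the joint's wind-up saturates. The angle past contact, 0.36 rad at 10–16 N/rad, gives about 4–6 N, and the vertical force is near zero. I'll stop here, release, retreat straight up and check.

```bash
python3 - <<'E'
from turn import *
a,p,l=load()
set_gripper(58);st("open");env.move_l([p[0],p[1],230],rate=100,f_stop=8)
env.reach([*S(-150,60),320],down(YAW+np.pi/2));st("up")
t=viewer.camera("top");c=viewer.camera("side");o=cv2.imread("pics/top0.png");so=cv2.imread("pics/side0.png")
for n,A0,B0,(x0,y0,x1,y1) in (("weight",o,t,(226,98,262,150)),("plate right",o,t,(225,140,262,192)),("cradle",o,t,(192,98,222,145)),("side plate",so,c,(225,120,280,200)),("tape",o,t,(292,106,345,160))):
    A=cv2.cvtColor(A0,6)[y0:y1,x0:x1].astype(np.float32);B=cv2.cvtColor(B0,6)[y0:y1,x0:x1].astype(np.float32)
    print(n,cv2.phaseCorrelate(A,B,cv2.createHanningWindow(A.shape[::-1],cv2.CV_32F)))
z=lambda i,x,y:cv2.resize(i[y:y+60,x:x+60],(400,400),interpolation=2)
cv2.imwrite("pics/e.png",np.hstack([z(t,165,155),z(c,175,145)]))
E
```

```text
open 43.31 [592.1 118.  144.1] F [ 0.1 -0.2 -0.3] T [-0.047  0.016  0.01 ] w 58.3 g 0.0 q6 -0.06
up 45.33 [444.7 184.8 319.6] F [ 0.4 -0.7 -0.4] T [ 0.013 -0.007 -0.003] w 58.1 g 0.0 q6 -1.14
weight ((-0.09554494473725228, -0.07792141900925742), 1.0196044641267126)
plate right ((-0.01811223110863125, 0.060592903740896986), 0.99498416295758)
cradle ((0.014075027616328839, -0.06903723808688511), 1.0038787258995905)
side plate ((0.054893906615046006, -0.050090645967834746), 0.9749985376000404)
tape ((0.03710887594606049, 0.010685827989323826), 0.9148154383006574)
```

View pics/e.png

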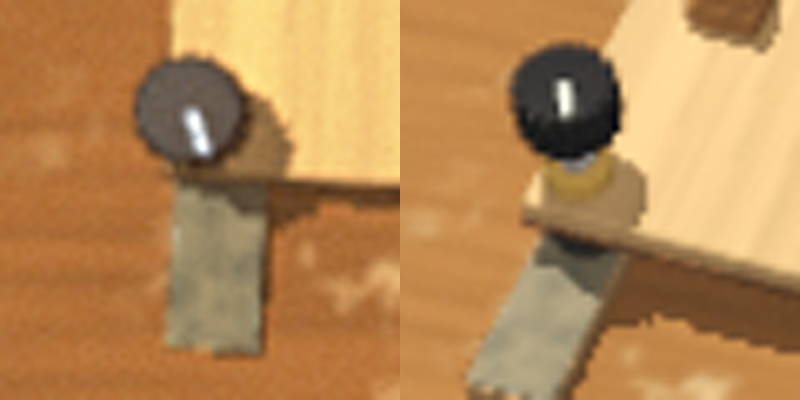

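The stand, tape and weight are unmoved (under 0.1 px). The rest is straight under the foot, and the line has turned 136° = 2.37 rad, which matches the tool, so there was no slip. The height and torque evidence disagree on where contact starts. I'll regrip, back off and re-approach, using joint 6 torque read at the end of each motion, which was repeatable at 0.1315 when free.

```bash
cat > fin.py <<'E'
from turn import *
C=np.array([592.4,116.0])
def step(a,p,da,T):
    q=p.copy();a+=da;q[2]+=2.55*da;v=p[:2]-C;c,s=np.cos(da),np.sin(da);q[:2]=C+np.array([c*v[0]-s*v[1],s*v[0]+c*v[1]])
    env.move_l(q,rot=down(a),rate=max(.3,np.linalg.norm(q-p)/T));x=env.read_state();m,_=avg(4,.01);y=env.read_state()
    print(round(a,2),round(x["time_s"],1),"imm",x["tau"][5].round(4),"later",y["tau"][5].round(4),"Tz",m[5].round(3),"dq",x["dq"][5].round(4),"F",m[:3].round(1),"dz",round(q[2]-(150-2.55*(2.59-a)),2))
    return a,q+np.clip(.08*m[:3],-.3,.3),x["tau"][5]
def cw(n,rise,base=None):
    a,p,L=load()
    for i in range(n):
        a,p,t=step(a,p,-.05,.15);L.append(t)
        if base is not None and abs(t-base)>rise:break
    save(a,p,L)
E
python3 - <<'E'
from fin import *
a,p,_=load()
env.reach([p[0],p[1],215],down(a));env.move_l(p,rate=90,f_stop=8);set_gripper(34);st("grip")
for i in range(5):a,p,t=step(a,p,.1,.2)
print();save(a,p,[]);cw(10,1)
E
```

```text
grip 47.87 [592.1 118.  144.5] F [-1.5  0.5  3.4] T [-0.083  0.223 -0.032] w 35.7 g 30.0 q6 -0.06
0.34 48.1 imm -0.2526 later -0.0637 Tz 0.083 dq 0.0168 F [-1.7  0.   4.7] dz 0.13
0.44 48.5 imm -0.0297 later 0.0347 Tz 0.079 dq 0.0004 F [0.4 0.2 1.7] dz 0.43
0.54 48.9 imm -0.1649 later -0.0254 Tz 0.089 dq 0.0061 F [ 1.9  0.4 -0.8] dz 0.57
0.64 49.1 imm -0.2993 later -0.091 Tz 0.035 dq 0.0127 F [ 2.1  0.9 -1.2] dz 0.5
0.74 49.4 imm -0.3049 later -0.0972 Tz 0.027 dq 0.009 F [ 1.7  0.4 -0.4] dz 0.41

0.69 49.7 imm 0.1721 later 0.0684 Tz -0.062 dq -0.0205 F [1.  0.4 0.6] dz 0.37
0.64 50.0 imm 0.1391 later 0.0362 Tz -0.018 dq -0.0105 F [ 0.7 -0.2  1.3] dz 0.42
0.59 50.3 imm 0.1268 later 0.0251 Tz -0.053 dq -0.0065 F [0.  0.1 1.1] dz 0.53
0.54 50.5 imm 0.1219 later 0.0212 Tz -0.035 dq -0.0065 F [-0.1  0.3  0.4] dz 0.62
0.49 50.8 imm 0.1167 later 0.0167 Tz -0.052 dq -0.0027 F [-1.7  0.1 -0.8] dz 0.65
0.44 51.1 imm 0.1086 later 0.0093 Tz -0.058 dq -0.0047 F [-1.   0.2 -0.5] dz 0.58
0.39 51.4 imm 0.0994 later 0.0009 Tz -0.081 dq -0.0043 F [-0.8  0.1  0.3] dz 0.54
0.34 51.7 imm 0.0905 later -0.0083 Tz -0.06 dq -0.0041 F [-0.9 -0.2 -0.4] dz 0.57
0.29 52.0 imm 0.0936 later -0.0057 Tz -0.047 dq -0.0025 F [-1.5 -0.3  0.2] dz 0.54
0.24 52.2 imm 0.1017 later 0.0025 Tz -0.061 dq -0.0049 F [-1.3 -0.  -0.8] dz 0.55
```

The repeat passes agree. The residual is the knob's friction against the joint's small recoil. It is flat until a ≈ 0.62, then rises at about 0.13 N m/rad, which matches 10–16 N/rad. So 0.24 is about 0.38 rad past contact, roughly 5 N. I'll release, retreat, check and hand in.

```bash
python3 - <<'E'
from turn import *
a,p,l=load()
set_gripper(58);q=env.read_state()["tool_pos"];env.move_l([q[0],q[1],230],rate=100,f_stop=8)
env.reach([*S(-150,60),320],down(YAW+np.pi/2));env.hold(.5);st("up")
t=viewer.camera("top");c=viewer.camera("side");o=cv2.imread("pics/top0.png");so=cv2.imread("pics/side0.png")
for n,A0,B0,(x0,y0,x1,y1) in (("weight",o,t,(226,98,262,150)),("plate right",o,t,(225,140,262,192)),("side plate",so,c,(225,120,280,200)),("tape",o,t,(292,106,345,160))):
    A=cv2.cvtColor(A0,6)[y0:y1,x0:x1].astype(np.float32);B=cv2.cvtColor(B0,6)[y0:y1,x0:x1].astype(np.float32)
    print(n,np.round(cv2.phaseCorrelate(A,B,cv2.createHanningWindow(A.shape[::-1],cv2.CV_32F))[0],2))
r=rect(np.array([onz("top",u,12) for u in blob(t,(183,180,212,212),lambda h,s,v:(s<105)&(v>60)&(v<190))]));print("rest",r)
# knob line direction
h=t[160:184,182:204];w=np.argwhere(h.min(2)>150);
w=w[(np.hypot(*(w-[10.9,10.2]).T)<7.5)];d=w.mean(0)-[10.9,10.2];print("line deg",np.degrees(np.arctan2(-d[1],-d[0])))
print(workorder.sign_off())
E
```

```text
up 55.36 [444.5 184.8 319.9] F [-0.5 -0.4 -0.1] T [ 0.063 -0.034  0.007] w 57.9 g 0.0 q6 -1.14
weight [-0.04 -0.07]
plate right [0.06 0.16]
side plate [ 0.05 -0.07]
tape [-0.06 -0.04]
rest (array([544.51361084, 118.61512756]), 60.48769760131836, 32.41515350341797, -3.3829803466796875)
line deg -150.00131846047148
the job is handed in; nothing more can be done
None
```

Job handed in at about 55 s: the rest lies flat under the foot and the knob is turned to an estimated 5 N (inferred from angle past contact, not measured), after a first pass that overshot to perhaps 8–20 N, may have briefly raised the stand's corner by up to 2 mm, and was backed off; the stand and tape ended unmoved, and I did not re-measure the pencil or tuner.

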